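Check in a sample tube: side label, then base code

ROBOT

A 6-joint arm with a two-finger parallel gripper is mounted at the origin on the work surface. World frame = base frame: x ahead of the robot, y to its left, z up, the work surface at z = 0. Lengths are in m, angles in rad, forces in N, time in s.
With the tool pointing down it reaches from about 0.375 to 0.9 m from the base axis. Payload 3.1 kg.
Tool frame: the origin (TCP) lies midway between the tips of the shut fingers; the grasp point (between the pads) lies robot.tcp_to_grasp behind it (robot.tcp_to_grasp is the distance from the TCP to the grasp point, in m); z points along the fingers, y is the direction in which the jaws open and shut (so a half turn about z gives the same grasp; the last joint's range is limited). The gripper opens to 87 mm and grips with 3 to 60 N. Pads are 19 mm wide; open, the fingers measure 117 mm over their backs; the gripper's body (75 mm by 190 mm) begins 51 mm behind the grasp point.
Start: joints at [-1.292, 0.527, 1.433, -0, 1.181, -0.178], TCP at [0.276, -0.561, 0.223] pointing down, gripper open.
Joint ranges: [-3.08, 3.08], [-0.75, 2.2], [0.22, 2.44], [-1.43, 4.57], [0, 2.65], [-2.85, 2.85]. Speed limits (rad/s): [2.79, 2.79, 3.14, 3.14, 3.14, 3.14].

INTERFACE

Orientations are given as a unit quaternion [x, y, z, w].
In Python, from rig import robot, cams, nets gives the robot as it stands. The module is installed in compiled form; this text tells all that it offers.
- The arm moves only by the tool play_rows, never from a script. Its argument "commands" is a list of rows, each an object of numbers: "x", "y", "z": the shift along the tool's x, y, z in mm; "spin": the turn about the tool's z in rad. In form: [{"x": .., "y": .., "z": .., "spin": ..}, ...]. A call has 1 to 8 rows; each row shifts and turns the pose as measured when the row begins, along the tool's axes as they then stand; what a row does not reach is not made up. A row lasts 1/10 s, in which the tool goes at most 50 mm and 8.59 degrees, less where a joint would pass 70% of its speed; a pose out of reach is approached as far as the arm can. A call is refused whole if a number of a shift passes 50 or a number of a turn 0.15, either way. A call with a gripper value outside its range is refused whole. "grip" is the opening, from 0 (shut) to 1 (fully open), set as the call begins (left out, the last holds). The fingers move at their own pace and stop on an object; "newtons" is the grip in N (left out, the last holds). Time passes only in rows, so rows that do not move let the fingers close. It gives the time, the measured TCP pose, the force and the opening at its end, in the units of the state.
- robot.get_obs(): the state, without advancing time (a new reading comes with each control period).
- cams.camera(name): name is "scene" or "side" or "wrist"; returns a dict with "img" (420x560x3 uint8, red, green, blue), "fx", "fy", "cx", "cy" (pixels), "world_to_cam" (4x4, takes a point from world to camera coordinates); the wrist camera has in their place "mount" (4x4, takes a point from camera to tool coordinates, whose origin is the TCP and whose axes are the flange's). Camera axes: x right, y up, looking along -z (the intrinsics and any distortion apply to the point x, -y, -z); pixel columns grow to the right and rows downward; lengths in m; the calibration is good to about 2 mm. A picture is of the moment at which its call begins: read the wrist's pose just before it. There is no depth.
- robot.hand_in(): hands the job in, once; it reports no verdict.
Trained networks look in a picture, given as the dict that the camera call returned (one of the last four; its "shot" number tells which), for a name from the list of things; names that differ only in an ending like _2 or _b are one class to them, and where a whole thing is asked for, a point or a joint stands for the part that bears it (a point fixed in the world has none). Each returns a list of dicts, best first, with "conf" (0 to 1); they miss things now and then, are a little off and sometimes report something else, mostly with a low value. They report only what shows in the picture. A call takes as long as a camera call.
- nets.outline_of(picture, name): "region" (420x560 bool, what is visible of it) and "pixel" ([column, row] in pixels, amid what is visible of it).
The state is a dict: "time": time; "q": joint angles; "joint_velocities": joint speeds; "joint_torque": joint torques, N m; "position": TCP position; "tool_rot": TCP orientation; "ft_force": force on the tool from outside, world axes, zero at the start; "moment": the same for the moment, N m; "grip_width": finger opening in m.
Only numpy, scipy, OpenCV 4.12 (cv2) and the standard library are available. Lean on these libraries where they do the work, as an engineer would, in place of code of your own. Each camera call takes 0.05 s, during which the arm holds its last target.

TASK

Check in the sample tube: turn it so that its label faces the side scanner's window squarely and keep it still there, low in front of the window, for a second; then lift it over the rack and bring it to the base reader. Finish while still holding it upright and still, centred over the reader's round glass with its foot about a centimetre above the glass; the tube must never touch the reader, stays upright throughout and is not let go at the end. Leave the other things on the bench where they are.

Things in the scene. Friction and masses are not known exactly. Their poses are not given: they have to be found in the camera images.
- tube_center (a point): centre, half-way up, of the sample tube: a smooth upright loose cylinder 30 mm across and 115 mm tall with a flat foot and a white cap of the same diameter (the top 23 mm), about 75 g, standing alone on the bench about 110 mm in front of the side scanner's window. It may be gripped anywhere round its side, also over the label. z is up along the tube, x points out through the label
- tube: the same sample tube; origin at the centre of its underside, x out through its label, z up. One side carries a white bar label (18 mm wide, 50 mm high); a black rib 4 mm high on the cap's top runs from the middle out to the edge on the label's side
- tube_base (a point): centre of the tube's underside, 57.5 mm below tube_center, same axes
- scanner: side scanner: fixed grey block 85 mm deep, 80 mm wide, 95 mm tall with a dark window in one upright face; origin on the bench under the middle of the window face, x points straight out of the window, z up
- scanner_window (a point): middle of the scanner's window, 55 mm above the bench, x straight out of the window; the label is read when the tube stands or is held low (foot within 30 mm of the bench) 60 to 160 mm in front of it, no more than 30 mm to either side, label towards it
- reader: base reader: fixed low white box 150 mm by 110 mm and 50 mm tall with an upward-looking round glass in its top, which reads the code on a tube's underside; origin at the centre of its underside on the bench, z up
- reader_glass (a point): centre of the reader's round glass (42 mm across), on the upper surface of the glass, 51 mm above the bench, 20 mm from the box's middle along its x. A fixed ring, 48 mm inside, 58 mm outside, stands round the glass; its top is 5 mm above the glass. z up
- rack: fixed blue tube rack 200 mm by 75 mm, 60 mm tall, in the middle of the bench between scanner and reader, holding the three slim tubes whose tops reach 130 mm above the bench; origin at the centre of its underside, x along its length
- rack_tube_a: slim loose tube with white cap, 21 mm across, 120 mm tall, standing in the blue rack with its top 130 mm above the bench; origin at the centre of its underside (bystander, to be left alone)
- rack_tube_b: slim loose tube with white cap, 21 mm across, 120 mm tall, standing in the blue rack with its top 130 mm above the bench; origin at the centre of its underside (bystander, to be left alone)
- rack_tube_c: slim loose tube with white cap, 21 mm across, 120 mm tall, standing in the blue rack with its top 130 mm above the bench; origin at the centre of its underside (bystander, to be left alone)
- bottle: amber bottle 48 mm across, 90 mm tall, beside the scanner, loose; origin at the centre of its underside (bystander, to be left alone)
- beaker: glass beaker 52 mm across, 60 mm tall, about 140 mm from the middle of the reader, loose; origin at the centre of its underside (bystander, to be left alone)
- tip_box: pipette tip box 85 by 120 mm, 56 mm tall, loose; origin at the centre of its underside (bystander, to be left alone)
- pipette: pipette lying flat, 250 mm long, 24 mm high, loose; origin under the blue grip, 5 mm off the middle of its length (bystander, to be left alone)
- marker: marker pen lying flat, 100 mm long, 12 mm thick, loose; origin at the centre of its underside (bystander, to be left alone)

How it is judged:
On the way, in this order (a step that is already met when the one before it is completed fails the run):
1. the tube is upright, low and still in front of the scanner's window, with its label facing the window within 0.35 rad (angle between the x axis of tube and the x axis of scanner, either way round below 0.35 rad and x of scanner_window in the frame of tube above 0.04 m and x of tube_center in the frame of scanner between 0.06 and 0.16 m and y of tube_center in the frame of scanner between -0.03 and 0.03 m and height (world z) of tube_center below 0.09 m and angle between tube's own z axis and vertical below 0.2 rad and angular speed of tube below 0.4 rad/s and linear speed of tube below 0.05 m/s), for 0.5 s.
2. the tube is lifted over the rack: its foot is higher than 70 mm above the bench (height (world z) of tube_base above 0.07 m), for 0.1 s.
At the end, for the whole second after the job is handed in: The gripper holds the tube upright (within 0.12 rad) and still, its foot 3 to 20 mm above the reader's glass and centred within 7 mm, touching neither reader, rack nor beaker; every other loose thing within 30 mm of its starting place (horizontal distance between tube_base and reader_glass below 0.007 m and z of tube_base in the frame of reader_glass between 0.003 and 0.02 m and angle between tube's own z axis and vertical below 0.12 rad and contact force between the fingers and tube above 0.5 N and contact force between tube and reader below 0.05 N and contact force between tube and rack below 0.05 N and contact force between tube and beaker below 0.05 N and linear speed of tube below 0.03 m/s and angular speed of tube below 0.3 rad/s and distance of each of rack_tube_a, rack_tube_b, rack_tube_c, bottle, beaker, tip_box, pipette, marker from where it was at the start of the episode below 0.03 m); the arm keeps its last pose, push and grip.
It fails at once if the tube touches the reader (contact force between tube and reader above 0.5 N).
It fails at once if the tube is tipped by more than 0.6 rad (angle between tube's own z axis and vertical above 0.6 rad).
It fails at once if a bystander is moved by more than 30 mm (distance of any of rack_tube_a, rack_tube_b, rack_tube_c, bottle, beaker, tip_box, pipette, marker from where it was at the start of the episode above 0.03 m).
It also fails if it takes over 48 s, if anything falls off the work surface, if the arm or the gripper's body presses on something with over 40 N, if the wrist force passes 120 N, or if a joint passes its speed limit or range.

## Working session

There is one attempt and no reset: what is moved stays moved. The work goes in short steps, Python scripts to look and compute and a tool call to move; the robot and the scene stay as the last step left them, time stands still between calls to the robot, and variables do not carry over. Pictures are saved under pics/ and viewed, and the job is handed in when it is done.

Besides the shell and the picture viewer there is one more tool, called after "Request:" as a command line: name --argument value ..., lists and objects as JSON in quotes. play_rows: Moves the arm, as the interface text tells. Its arguments: {"type":"object","properties":{"commands":{"type":"array"},"grip":{"type":"number"},"newtons":{"type":"number"}},"required":["commands"]}

```bash
mkdir -p pics
cat > h.py <<'E'
from rig import robot,cams,nets
import numpy as np,cv2
from scipy.spatial.transform import Rotation as R
def save(p,n): cv2.imwrite('pics/'+n+'.png',cv2.cvtColor(p['img'],cv2.COLOR_RGB2BGR))
def T(p,o=None):
    if 'world_to_cam' in p: return np.linalg.inv(np.array(p['world_to_cam']))
    M=np.eye(4); M[:3,:3]=R.from_quat(o['tool_rot']).as_matrix(); M[:3,3]=o['position']
    return M@np.array(p['mount'])
def ray(p,C,uv):
    d=np.array([(uv[0]-p['cx'])/p['fx'],-(uv[1]-p['cy'])/p['fy'],-1.0])
    return C[:3,3],C[:3,:3]@d
def at_z(p,C,uv,z):
    o,d=ray(p,C,uv); return o+d*(z-o[2])/d[2]
def proj(p,C,X):
    c=np.linalg.inv(C)@np.append(X,1); return np.array([p['cx']-p['fx']*c[0]/c[2],p['cy']+p['fy']*c[1]/c[2]])
E
python3 - <<'E'
from h import *
o=robot.get_obs(); print({k:np.round(v,3) for k,v in o.items()}, robot.tcp_to_grasp)
for n in ['scene','side','wrist']:
    p=cams.camera(n); save(p,n+'0'); print(n,[k for k in p], p['fx'],p['cx'],p['cy']); C=T(p,o); print(np.round(C,3))
    for t in ['tube','scanner','reader','rack','rack_tube_a','bottle','beaker','tip_box','pipette','marker']:
        for r in nets.outline_of(p,t)[:3]:
            ys,xs=np.where(r['region']); print(t,round(r['conf'],2),np.round(r['pixel']),xs.min(),xs.max(),ys.min(),ys.max())
E
```

```text
{'time': np.float64(0.0), 'q': array([-1.292,  0.528,  1.434, -0.   ,  1.181, -0.179]), 'joint_velocities': array([ 0.   , -0.   ,  0.001,  0.001, -0.   , -0.001]), 'joint_torque': array([ -0.   , -44.004, -17.659,   0.063,   0.058,  -0.   ]), 'position': array([ 0.276, -0.56 ,  0.222]), 'tool_rot': array([ 0.974,  0.227, -0.   , -0.001]), 'ft_force': array([0.258, 0.297, 0.521]), 'moment': array([ 0.029,  0.014, -0.013]), 'grip_width': np.float64(0.087)} 0.0187
scene ['img', 'fx', 'fy', 'cx', 'cy', 'world_to_cam', 'shot'] 442.41115228732616 280.5874921497302 209.2474193228711
[[-0.852 -0.344  0.394  0.919]
 [ 0.523 -0.586  0.619  0.618]
 [ 0.018  0.733  0.68   0.721]
 [ 0.     0.     0.     1.   ]]
tube 0.96 [216. 133.] 212 227 111 154
scanner 0.74 [274. 133.] 257 293 111 156
rack 0.82 [288. 215.] 240 331 180 247
rack_tube_a 0.55 [319. 184.] 313 323 170 198
rack_tube_a 0.49 [274. 189.] 268 278 175 205
bottle 0.55 [277. 162.] 266 283 144 177
bottle 0.37 [376. 260.] 329 417 224 300
beaker 0.6 [328. 297.] 318 345 278 317
tip_box 0.61 [199. 258.] 168 229 226 291
tip_box 0.36 [260. 203.]
[... 676 characters left out ...]
.87 [335. 179.] 326 343 164 197
bottle 0.2 [172. 260.] 159 184 246 274
beaker 0.9 [241. 262.] 230 253 248 281
beaker 0.51 [323. 197.] 319 328 184 211
tip_box 0.98 [207. 200.] 186 231 180 223
tip_box 0.62 [335. 179.] 325 343 164 197
pipette 0.88 [238. 157.] 223 267 138 174
pipette 0.62 [364. 167.] 343 383 143 188
marker 0.71 [173. 261.] 159 183 247 274
marker 0.65 [322. 144.] 315 326 127 164
marker 0.34 [321. 199.] 318 328 184 212
wrist ['img', 'fx', 'fy', 'cx', 'cy', 'mount', 'shot'] 321.080678888363 280.5064213858648 211.8556302221232
[[ 0.441  0.863  0.245  0.343]
 [-0.897  0.426  0.116 -0.528]
 [-0.004 -0.271  0.963  0.383]
 [ 0.     0.     0.     1.   ]]
scanner 0.76 [57.  9.] 11 92 0 26
```

View pics/scene0.png

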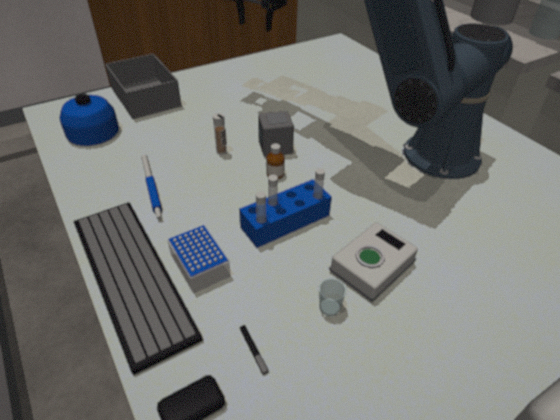

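View pics/side0.png

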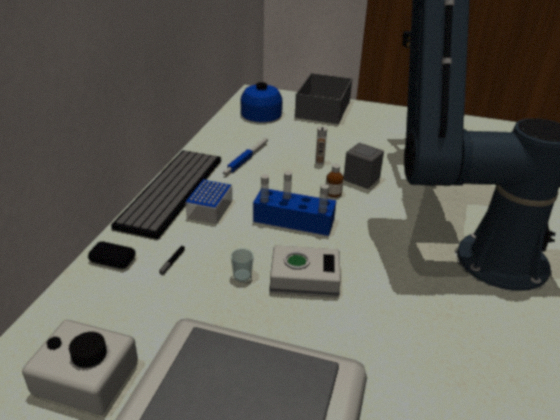

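View pics/wrist0.png

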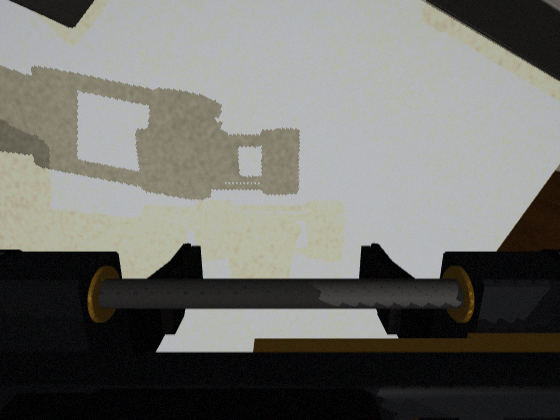

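The scene shows the tube at about (220,135), the scanner at (276,133), bottle (276,160), rack (286,212), reader (374,260) with glass at (370,257), and beaker (331,297). I'll zoom in and localise them.

Run:
```python
from h import *
P={n:cams.camera(n) for n in ['scene','side']}
for n,p in P.items():
    C=T(p)
    print(n)
    for t,z in [('tube',.0575),('beaker',.03),('bottle',.045)]:
        r=nets.outline_of(p,t)
        if r:
            ys,xs=np.where(r[0]['region']); b=at_z(p,C,((xs.min()+xs.max())/2,(ys.min()+ys.max())/2),z); print(t,np.round(b,3))
p=P['scene'];a=cv2.resize(p['img'][90:220,190:340],None,fx=5,fy=4.5,interpolation=cv2.INTER_CUBIC)
cv2.imwrite('pics/sz.png',a[:600,:,::-1])
p=P['side'];a=cv2.resize(p['img'][110:230,240:400],None,fx=5,fy=5,interpolation=cv2.INTER_CUBIC)
cv2.imwrite('pics/sdz.png',a[:,:,::-1])
a=cv2.resize(P['scene']['img'][200:330,300:440],None,fx=4.5,fy=4.5,interpolation=cv2.INTER_CUBIC)
cv2.imwrite('pics/srz.png',a[:,:,::-1])
```

```text
scene
tube [ 0.52  -0.322  0.057]
beaker [0.562 0.248 0.03 ]
bottle [ 0.445 -0.158  0.045]
side
tube [ 0.518 -0.32   0.057]
beaker [0.567 0.248 0.03 ]
bottle [ 0.441 -0.154  0.045]
```

View pics/sz.png

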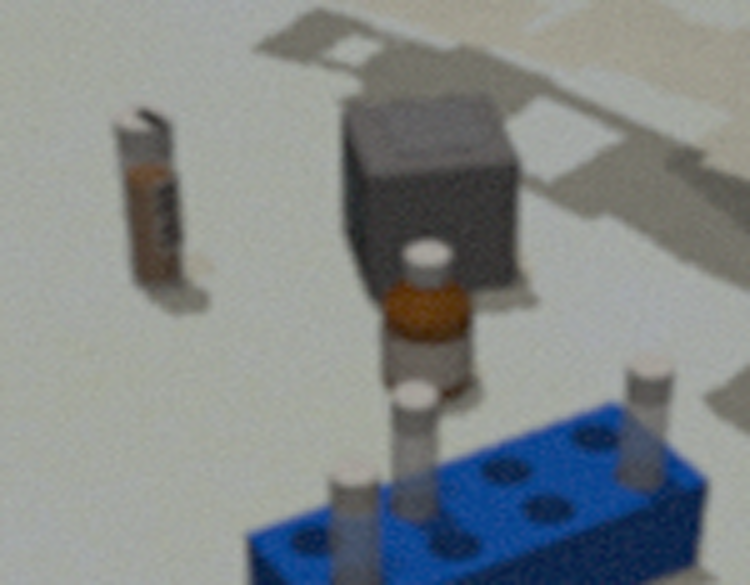

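View pics/sdz.png

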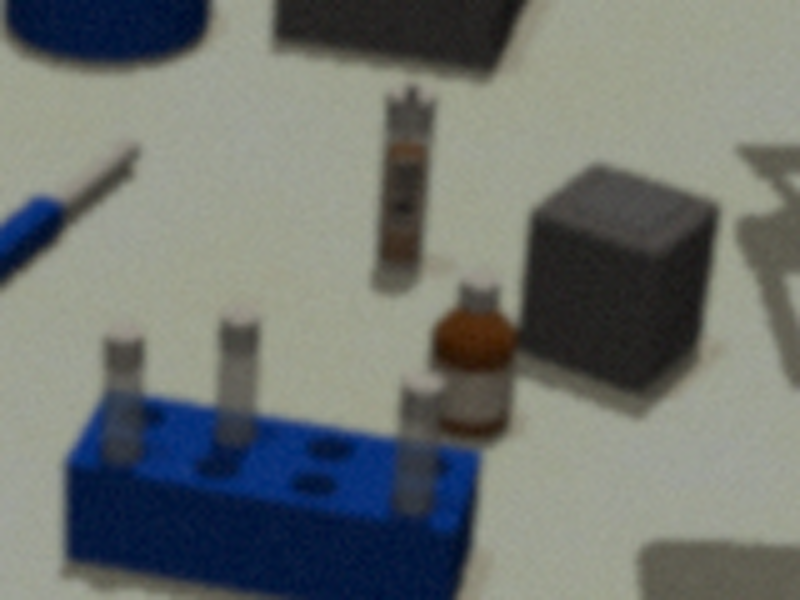

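View pics/srz.png

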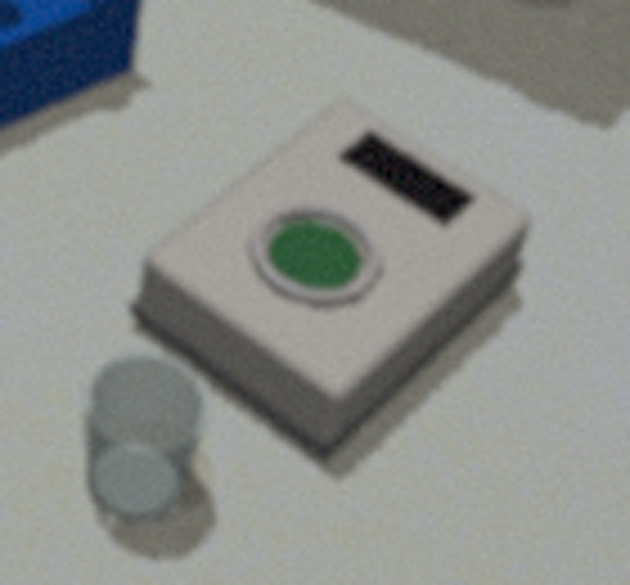

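Run:
```python
from h import *
P={n:cams.camera(n) for n in ['scene','side']}
S={'scene':[(348/5+190,100/4.5+90),(492/5+190,95/4.5+90),(516/5+190,162/4.5+90),(372/5+190,178/4.5+90)],
'side':[(598/5+240,165/5+110),(718/5+240,208/5+110),(655/5+240,255/5+110),(530/5+240,210/5+110)]}
for n,p in P.items():
    C=T(p); q=np.array([at_z(p,C,u,.095)[:2] for u in S[n]]); print(n,q.round(3).tolist(),q.mean(0).round(3))
    e=np.roll(q,-1,0)-q; print(np.linalg.norm(e,axis=1).round(3),np.degrees(np.arctan2(e[:,1],e[:,0])).round(1))
    im=p['img'].astype(int); m=(im[...,1]>im[...,0]+25)&(im[...,1]>im[...,2]+15)
    k,l,st,c=cv2.connectedComponentsWithStats(m.astype(np.uint8))
    for i in range(1,k):
        if st[i,4]>30: print('green',st[i],c[i].round(1),at_z(p,C,c[i],.051).round(4))
    m=(im[...,2]>im[...,0]+60)
    k,l,st,c=cv2.connectedComponentsWithStats(m.astype(np.uint8))
    for i in range(1,k):
        if st[i,4]>30: print('blue',st[i],c[i].round(1),at_z(p,C,c[i],.05).round(3))
    for r in nets.outline_of(p,'rack_tube_a')[:4]:
        ys,xs=np.where(r['region']); print('rt',round(r['conf'],2),at_z(p,C,((xs.min()+xs.max())/2,ys.min()+2),.13).round(3))
```

```text
scene [[0.402, -0.311], [0.331, -0.277], [0.36, -0.207], [0.434, -0.23]] [ 0.382 -0.256]
[0.079 0.076 0.077 0.087] [ 154.5   67.3  -17.2 -111.4]
green [360 249  20  15 206] [369.5 256.2] [0.4487 0.2174 0.051 ]
blue [  61   95   52   49 1634] [ 85.2 118.1] [ 0.808 -0.594  0.05 ]
blue [146 176  14  32 236] [152.5 191.7] [ 0.754 -0.193  0.05 ]
blue [ 240  180   91   66 2251] [286.7 209.8] [0.519 0.016 0.05 ]
blue [ 169  226   58   50 1073] [197.5 251. ] [0.739 0.029 0.05 ]
rt 0.77 [ 0.538 -0.014  0.13 ]
rt 0.77 [0.587 0.021 0.13 ]
rt 0.63 [0.44  0.019 0.13 ]
side [[0.402, -0.301], [0.329, -0.271], [0.355, -0.205], [0.429, -0.234]] [ 0.379 -0.253]
[0.079 0.071 0.08  0.073] [ 157.9   69.   -20.9 -111.7]
green [288 255  17  11 134] [296.4 260.1] [0.4498 0.2172 0.051 ]
blue [242  85  38  23 646] [260.9  96.5] [ 0.81  -0.633  0.05 ]
blue [229 150  23  17 124] [239.8 158.1] [ 0.726 -0.179  0.05 ]
blue [187 180  43  27 306] [208.4 195.4] [0.734 0.035 0.05 ]
blue [266 190  53  26 783] [293.7 202.6] [ 0.516 -0.004  0.05 ]
blue [254 192   7  13  56] [257.7 198.9] [0.608 0.01  0.05 ]
blue [323 200  12  18 118] [329.6 208.4] [ 0.424 -0.008  0.05 ]
rt 0.64 [0.44  0.022 0.13 ]
rt 0.62 [0.588 0.024 0.13 ]
rt 0.61 [ 0.538 -0.009  0.13 ]
```

Request:
play_rows --commands '[{"x": 40,"y": -17},{"x": 45,"y": -18},{"x": 45,"y": -18},{"x": 45,"y": -18},{"x": 45,"y": -18},{"x": 44,"y": -17},{}]' --grip 1

```text
invalid input
```

Run:
```python
from h import *
o=robot.get_obs(); print(o['time'],o['position'].round(4),o['q'].round(3))
p=cams.camera('wrist'); save(p,'w1')
for t in ['tube','scanner']:
  for r in nets.outline_of(p,t)[:2]: print(t,r['conf'],r['pixel'])
```

```text
2.25 [ 0.2762 -0.5606  0.2225] [-1.292  0.528  1.433  0.     1.181 -0.179]
scanner 0.81 [56.1, 8.4]
```

View pics/w1.png

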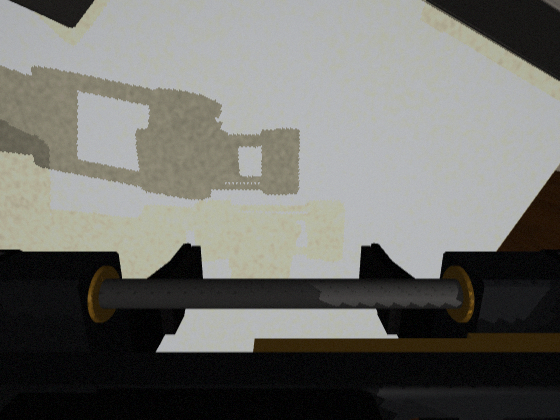

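The call was refused and the picture is unchanged. It probably needs every key in each row.

Request:
play_rows --commands '[{"x": 40,"y": -17,"z": 0,"spin": 0},{"x": 45,"y": -18,"z": 0,"spin": 0},{"x": 45,"y": -18,"z": 0,"spin": 0},{"x": 45,"y": -18,"z": 0,"spin": 0},{"x": 45,"y": -18,"z": 0,"spin": 0},{"x": 44,"y": -17,"z": 0,"spin": 0},{"x": 0,"y": 0,"z": 0,"spin": 0}]' --grip 1

```text
time: 3.1
position: [0.4724, -0.346, 0.2221]
tool_rot: [0.975, 0.223, 0.001, 0.003]
ft_force: [-0.4, -0.3, 0.0]
grip_width: 0.087
```

Run:
```python
from h import *
o=robot.get_obs(); print(o['time'],o['position'].round(4),o['q'].round(3))
p=cams.camera('wrist'); save(p,'w2'); import pickle; pickle.dump((o,p),open('w2.pkl','wb'))
for t in ['tube']:
  for r in nets.outline_of(p,t)[:2]: print(t,r['conf'],r['pixel'])
```

```text
3.1 [ 0.4724 -0.346   0.2221] [-0.822  0.473  1.539 -0.002  1.125  0.299]
tube 0.83 [282.0, 145.2]
```

View pics/w2.png

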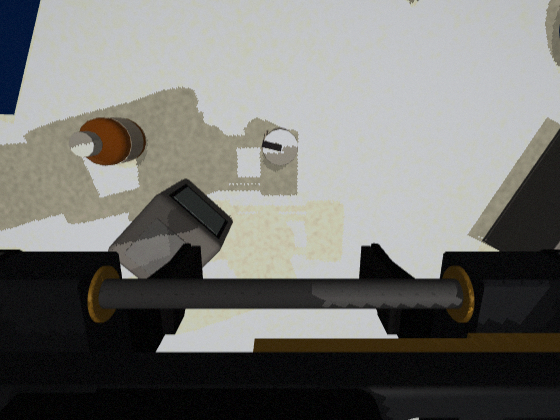

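The cap is at about (280,147) with its rib pointing left and slightly up, ending near (264,144). The window face runs from (186,180) to (232,222).

Run:
```python
from h import *
import pickle; o,p=pickle.load(open('w2.pkl','rb'))
a=cv2.resize(p['img'][110:250,170:320],None,fx=4.2,fy=4.2,interpolation=cv2.INTER_CUBIC)
cv2.imwrite('pics/w2z.png',a[:,:,::-1])
```

```text
(no output)
```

View pics/w2z.png

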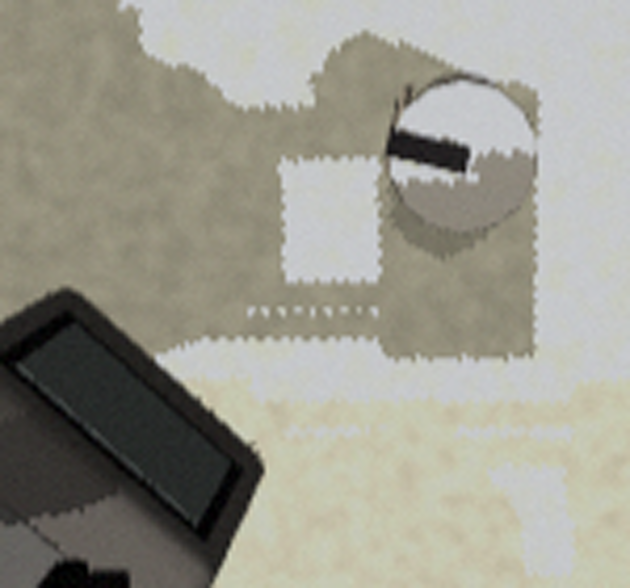

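Run:
```python
from h import *
import pickle; o,p=pickle.load(open('w2.pkl','rb')); C=T(p,o)
f=lambda u,z: at_z(p,C,(u[0]/4.2+170-.4,u[1]/4.2+110-.4),z)
c=f((462,154),.115); a=f((468,160),.119); b=f((391,142),.119)
print(c.round(4),a.round(4),b.round(4), 'rib',np.degrees(np.arctan2(*(b-a)[1::-1])),np.linalg.norm(b-a))
s=f((66,290),.095); t=f((262,468),.095); e=t-s; print(s.round(3),t.round(3),np.linalg.norm(e),np.degrees(np.arctan2(e[1],e[0])))
w1=f((16,360),.07);w2=f((202,535),.03)
n=np.array([-e[1],e[0]])/np.linalg.norm(e[:2]); m=((s+t)/2)[:2]
print('n',np.degrees(np.arctan2(n[1],n[0])),'tube rel',(c[:2]-m)@n,(c[:2]-m)@(e[:2]/np.linalg.norm(e)))
Rm=R.from_quat(o['tool_rot']).as_matrix(); g=np.array([.519,-.321]); print('tool yaw',np.degrees(np.arctan2(Rm[1,0],Rm[0,0])), Rm.round(3))
print('delta tool', (Rm.T@(np.append(c[:2],0.08-.0187)-o['position'])*1000).round(1))
```

```text
[ 0.5213 -0.3219  0.115 ] [ 0.5211 -0.3233  0.119 ] [ 0.5177 -0.3085  0.119 ] rib 102.82311091779134 0.01520732105189492
[ 0.457 -0.258  0.095] [ 0.438 -0.312  0.095] 0.05725777793738496 -108.96725984067821
n -18.96725984067821 tube rel 0.08173789373054986 0.010784884823863387
tool yaw 25.823409645762393 [[ 0.9    0.436  0.003]
 [ 0.436 -0.9   -0.005]
 [ 0.     0.006 -1.   ]]
delta tool [ 54.5  -1.2 160.8]
```

Request:
play_rows --commands '[{"x": 28,"y": 0,"z": 25,"spin": 0},{"x": 26,"y": -1,"z": 25,"spin": 0},{"x": 2,"y": 0,"z": 35,"spin": 0},{"x": 0,"y": 0,"z": 40,"spin": 0},{"x": 0,"y": 0,"z": 35,"spin": 0},{"x": 0,"y": 0,"z": 0,"spin": 0}]'

```text
time: 3.8
position: [0.5196, -0.3393, 0.06]
tool_rot: [0.976, 0.216, 0.001, 0.01]
ft_force: [-0.3, 1.6, 0.2]
grip_width: 0.0871
```

Run:
```python
from h import *
o=robot.get_obs(); Rm=R.from_quat(o['tool_rot']).as_matrix()
print(o['ft_force'].round(1),(Rm.T@(np.array([.5205,-.3215,.061])-o['position'])*1000).round(1), o['q'].round(2))
p=cams.camera('wrist'); save(p,'w3')
```

```text
[-0.3  1.6  0.2] [  8.3 -15.7  -1.3] [-0.75  0.73  1.58 -0.01  0.82  0.39]
```

View pics/w3.png

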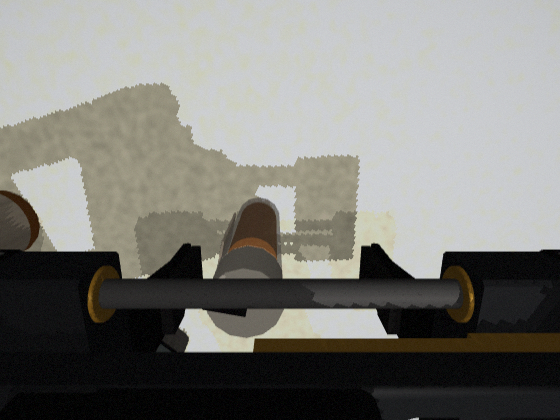

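The tube stands between the fingers, off-centre at about (250,290). The tool has drifted about 16 mm in y, so I'll centre it and then close.

Request:
play_rows --commands '[{"x": 4,"y": -8,"z": 0,"spin": 0},{"x": 4,"y": -8,"z": 0,"spin": 0},{"x": 0,"y": 0,"z": 0,"spin": 0}]'

```text
time: 4.15
position: [0.5225, -0.3257, 0.067]
tool_rot: [0.977, 0.214, 0.005, 0.015]
ft_force: [-0.1, 0.6, -0.8]
grip_width: 0.0872
```

Run:
```python
from h import *
o=robot.get_obs(); Rm=R.from_quat(o['tool_rot']).as_matrix()
print(o['ft_force'].round(1),(Rm.T@(np.array([.5205,-.3215,.061])-o['position'])*1000).round(1), Rm[:,2].round(4))
```

```text
[-0.1  0.6 -0.8] [-0.1 -4.9  5.9] [ 0.0159 -0.0272 -0.9995]
```

Request:
play_rows --commands '[{"x": 0,"y": -5,"z": 5,"spin": 0},{"x": 0,"y": 0,"z": 0,"spin": 0}]'

```text
time: 4.35
position: [0.5217, -0.3214, 0.0646]
tool_rot: [0.977, 0.215, 0.006, 0.017]
ft_force: [-0.0, -0.2, 0.4]
grip_width: 0.0874
```

Run:
```python
from h import *
o=robot.get_obs(); Rm=R.from_quat(o['tool_rot']).as_matrix()
print(o['ft_force'].round(1),(Rm.T@(np.array([.5205,-.3215,.061])-o['position'])*1000).round(1), Rm[:,2].round(4),o['joint_velocities'].round(3),o['q'].round(3))
```

```text
[-0.  -0.2  0.4] [-1.1 -0.6  3.6] [ 0.0197 -0.0307 -0.9993] [-0.001 -0.027 -0.033 -0.005 -0.01   0.001] [-0.729  0.71   1.61  -0.014  0.787  0.418]
```

Request:
play_rows --commands '[{"x": 0,"y": 0,"z": 0,"spin": 0},{"x": 0,"y": 0,"z": 0,"spin": 0},{"x": 0,"y": 0,"z": 0,"spin": 0},{"x": 0,"y": 0,"z": 0,"spin": 0},{"x": 0,"y": 0,"z": 0,"spin": 0},{"x": 0,"y": 0,"z": 0,"spin": 0}]' --grip 0 --newtons 20

```text
time: 4.95
position: [0.5225, -0.322, 0.0655]
tool_rot: [0.976, 0.215, 0.007, 0.018]
ft_force: [0.3, 0.5, -0.2]
grip_width: 0.047
```

Request:
play_rows --commands '[{"x": 0,"y": 0,"z": 0,"spin": 0},{"x": 0,"y": 0,"z": 0,"spin": 0},{"x": 0,"y": 0,"z": 0,"spin": 0},{"x": 0,"y": 0,"z": 0,"spin": 0},{"x": 0,"y": 0,"z": 0,"spin": 0}]'

```text
time: 5.45
position: [0.5224, -0.3219, 0.0654]
tool_rot: [0.976, 0.215, 0.007, 0.018]
ft_force: [0.1, 0.1, -0.1]
grip_width: 0.0298
```

Gripped at 29.8 mm. Next I'll lift slightly and begin the turn.

Request:
play_rows --commands '[{"x": 0,"y": 0,"z": 0,"spin": 0},{"x": 0,"y": 0,"z": -5,"spin": 0},{"x": 0,"y": 0,"z": -5,"spin": 0},{"x": 0,"y": 0,"z": 0,"spin": -0.05},{"x": 0,"y": 0,"z": 0,"spin": -0.1},{"x": 0,"y": 0,"z": 0,"spin": -0.1},{"x": 0,"y": 0,"z": 0,"spin": -0.1},{"x": 0,"y": 0,"z": 0,"spin": 0}]'

```text
time: 6.25
position: [0.5226, -0.3219, 0.0781]
tool_rot: [0.922, 0.388, 0.004, 0.02]
ft_force: [-0.9, 0.2, -1.7]
grip_width: 0.0296
```

Run:
```python
from h import *
o=robot.get_obs(); Rm=R.from_quat(o['tool_rot']).as_matrix()
print(np.degrees(np.arctan2(Rm[1,0],Rm[0,0])), Rm[:,2].round(4),o['q'].round(3))
```

```text
45.61420078882443 [ 0.0225 -0.0334 -0.9992] [-0.729  0.689  1.604 -0.014  0.809  0.055]
```

Request:
play_rows --commands '[{"x": 0,"y": 0,"z": 2,"spin": -0.1},{"x": 0,"y": 0,"z": 2,"spin": -0.11},{"x": 0,"y": 0,"z": 0,"spin": -0.11},{"x": 0,"y": 0,"z": 0,"spin": -0.11},{"x": 0,"y": 0,"z": 0,"spin": -0.11},{"x": 0,"y": 0,"z": 0,"spin": -0.07},{"x": 0,"y": 0,"z": 0,"spin": 0},{"x": 0,"y": 0,"z": 0,"spin": 0}]'

```text
time: 7.05
position: [0.5233, -0.3226, 0.0763]
tool_rot: [0.761, 0.648, -0.002, 0.021]
ft_force: [-1.0, 0.7, -0.9]
grip_width: 0.0295
```

Run:
```python
from h import *
import pickle
o=robot.get_obs(); Rm=R.from_quat(o['tool_rot']).as_matrix()
print(np.degrees(np.arctan2(Rm[1,0],Rm[0,0])), Rm[:,2].round(4),o['q'].round(3))
p=cams.camera('wrist'); save(p,'w4'); pickle.dump((o,p),open('w4.pkl','wb'))
for n in ['scene','side']:
  p=cams.camera(n); pickle.dump((o,p),open(n+'4.pkl','wb'))
  c=(216,133) if n=='scene' else (321,144)
  a=cv2.resize(p['img'][c[1]-60:c[1]+60,c[0]-50:c[0]+100],None,fx=5,fy=5,interpolation=cv2.INTER_CUBIC); cv2.imwrite(f'pics/{n}4.png',a[:,:,::-1])
```

```text
80.83029834029375 [ 0.0247 -0.0352 -0.9991] [-0.729  0.692  1.605 -0.014  0.803 -0.56 ]
```

View pics/w4.png

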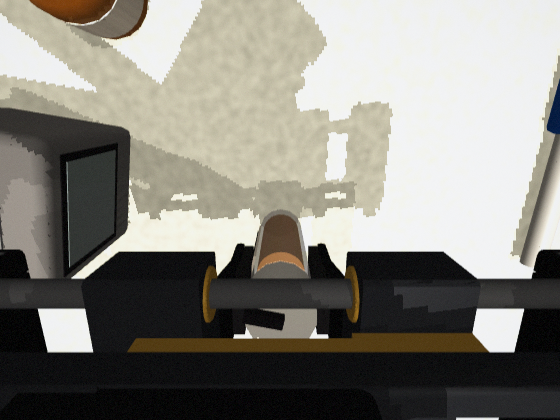

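View pics/scene4.png

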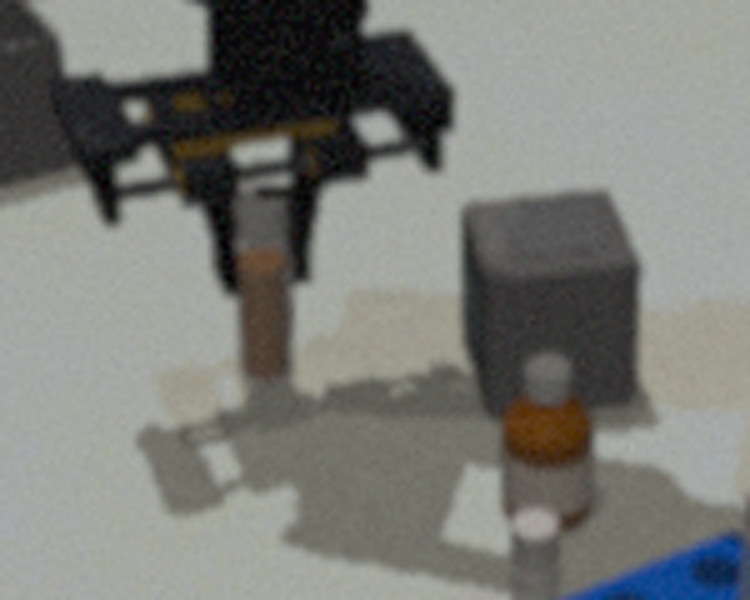

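View pics/side4.png

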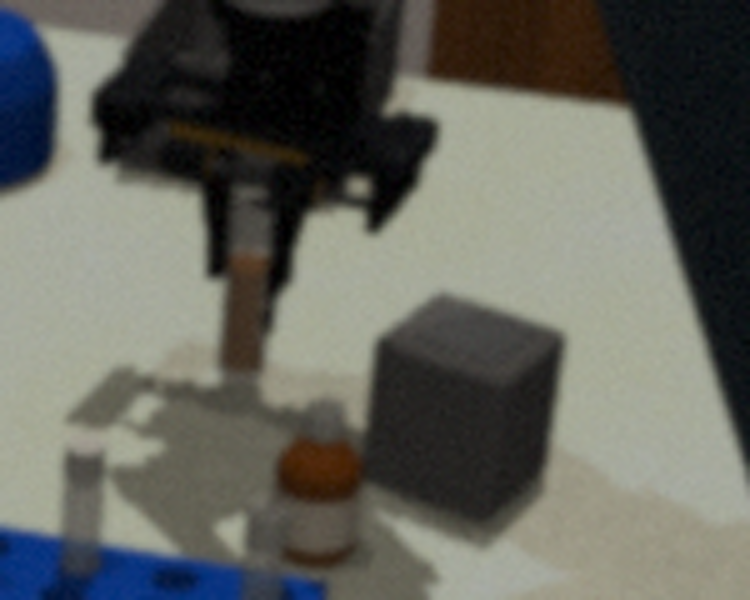

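The rib at (245–284, 315–325) points left to the scanner, and the window now faces the tube on the left of the wrist view. I'll check the angles numerically.

Run:
```python
from h import *
import pickle
o,p=pickle.load(open('w2.pkl','rb')); C=T(p,o)
f=lambda u,z: at_z(p,C,(u[0]/4.2+170-.4,u[1]/4.2+110-.4),z)
s=f((66,290),0); t=f((262,468),0); e=(t-s)[:2]; L=np.linalg.norm(e); e/=L; n=np.array([-e[1],e[0]])
print(L,np.degrees(np.arctan2(n[1],n[0])))
o,p=pickle.load(open('w4.pkl','rb')); g=np.array(o['position'])[:2]; d=g-((s+t)/2)[:2]; print('tube rel',d@n,d@e)
C=T(p,o); r=[at_z(p,C,u,.131) for u in [(284,325),(245,315)]]; v=r[1]-r[0]; print('rib',np.degrees(np.arctan2(v[1],v[0])),np.linalg.norm(v))
```

```text
0.07608947040055632 -18.967259840678224
tube rel 0.11525253286954285 0.00968522010560284
rib 152.94079808230026 0.01553770917107559
```

Label at 153–159° against a target of about 160°, 115 mm out and 10 mm to the side, so all within limits. I'll hold for a second.

Request:
play_rows --commands '[{"x": 0,"y": 0,"z": 0,"spin": -0.05},{"x": 0,"y": 0,"z": 0,"spin": 0},{"x": 0,"y": 0,"z": 0,"spin": 0},{"x": 0,"y": 0,"z": 0,"spin": 0},{"x": 0,"y": 0,"z": 0,"spin": 0},{"x": 0,"y": 0,"z": 0,"spin": 0},{"x": 0,"y": 0,"z": 0,"spin": 0},{"x": 0,"y": 0,"z": 0,"spin": 0}]'

```text
time: 8.0
position: [0.5233, -0.3225, 0.0762]
tool_rot: [0.746, 0.666, -0.002, 0.021]
ft_force: [-0.6, -1.0, -0.1]
grip_width: 0.0295
```

Request:
play_rows --commands '[{"x": 0,"y": 0,"z": 0,"spin": 0},{"x": 0,"y": 0,"z": 0,"spin": 0},{"x": 0,"y": 0,"z": 0,"spin": 0},{"x": 0,"y": 0,"z": 0,"spin": 0},{"x": 0,"y": 0,"z": 0,"spin": 0},{"x": 0,"y": 0,"z": 0,"spin": 0}]'

```text
time: 8.6
position: [0.5233, -0.3225, 0.0762]
tool_rot: [0.746, 0.666, -0.002, 0.021]
ft_force: [0.9, -0.1, 0.2]
grip_width: 0.0296
```

Request:
play_rows --commands '[{"x": 0,"y": 0,"z": -10,"spin": 0},{"x": 0,"y": 0,"z": -20,"spin": 0},{"x": 0,"y": 0,"z": -20,"spin": 0},{"x": 0,"y": 0,"z": -20,"spin": 0},{"x": 0,"y": 0,"z": -20,"spin": 0},{"x": 0,"y": 0,"z": -20,"spin": 0},{"x": 0,"y": 0,"z": -20,"spin": 0},{"x": 0,"y": 0,"z": -15,"spin": 0}]'

```text
time: 9.4
position: [0.5182, -0.316, 0.2286]
tool_rot: [0.746, 0.666, -0.003, 0.019]
ft_force: [-0.5, -0.4, -1.6]
grip_width: 0.0293
```

Run:
```python
from h import *
o=robot.get_obs(); Rm=R.from_quat(o['tool_rot']).as_matrix()
print(o['position'].round(4),Rm.round(3),o['q'].round(3),(Rm.T@(np.array([.449,.2173,.25])-o['position'])*1000).round(1))
```

```text
[ 0.5182 -0.316   0.2286] [[ 0.113  0.993  0.022]
 [ 0.993 -0.113 -0.032]
 [-0.03   0.025 -0.999]] [-0.726  0.482  1.501 -0.011  1.121 -0.609] [ 521.1 -128.2  -40.1]
```

Request:
play_rows --commands '[{"x": 12,"y": -3,"z": -4,"spin": 0},{"x": 25,"y": -6,"z": -4,"spin": 0},{"x": 25,"y": -6,"z": -4,"spin": 0},{"x": 25,"y": -6,"z": -3,"spin": 0},{"x": 25,"y": -6,"z": -3,"spin": 0},{"x": 25,"y": -6,"z": -2,"spin": 0},{"x": 25,"y": -6,"z": -2,"spin": 0},{"x": 25,"y": -6,"z": -2,"spin": 0}]'

```text
time: 10.2
position: [0.4902, -0.1146, 0.2483]
tool_rot: [0.747, 0.664, -0.002, 0.02]
ft_force: [1.1, -0.8, -1.3]
grip_width: 0.0296
```

```bash
cat > s.py <<'E'
from h import *
o=robot.get_obs(); Rm=R.from_quat(o['tool_rot']).as_matrix()
print(o['time'],o['position'].round(4),'yaw',np.degrees(np.arctan2(Rm[1,0],Rm[0,0])).round(2),'z',Rm[:,2].round(3),o['q'].round(3),(Rm.T@(np.array([.449,.2173,.22])-o['position'])*1000).round(1))
E
python3 s.py
```

```text
10.2 [ 0.4902 -0.1146  0.2483] yaw 83.2 z [ 0.024 -0.033 -0.999] [-0.44   0.318  1.723 -0.023  1.065 -0.311] [325.4 -80.6  16.3]
```

Request:
play_rows --commands '[{"x": 25,"y": -6,"z": -1,"spin": 0},{"x": 25,"y": -6,"z": -1,"spin": 0},{"x": 25,"y": -6,"z": -1,"spin": 0},{"x": 25,"y": -6,"z": -1,"spin": 0},{"x": 25,"y": -6,"z": -1,"spin": 0},{"x": 25,"y": -6,"z": -1,"spin": 0},{"x": 25,"y": -6,"z": -1,"spin": 0},{"x": 25,"y": -6,"z": -1,"spin": 0}]'

```text
time: 11.0
position: [0.4539, 0.1049, 0.2476]
tool_rot: [0.747, 0.665, -0.004, 0.015]
ft_force: [0.1, 0.3, -0.6]
grip_width: 0.0295
```

```bash
python3 s.py
```

```text
11.0 [0.4539 0.1049 0.2476] yaw 83.29 z [ 0.014 -0.028 -0.999] [ 0.006  0.276  1.792 -0.033  1.06   0.138] [111.7 -18.4  24.3]
```

```bash
cat > g.py <<'E'
from h import *
import sys
o=robot.get_obs(); p=cams.camera('wrist'); save(p,sys.argv[1]); C=T(p,o)
im=p['img'].astype(int); m=(im[...,1]>im[...,0]+20)&(im[...,1]>im[...,2]+12)
k,l,st,c=cv2.connectedComponentsWithStats(m.astype(np.uint8))
for i in range(1,k):
    if st[i,4]>60: print('green',st[i],c[i].round(1),at_z(p,C,c[i],.051).round(4), at_z(p,C,(st[i,0],c[i][1]),.051).round(4), at_z(p,C,(st[i,0]+st[i,2],c[i][1]),.051).round(4))
E
python3 s.py; python3 g.py w5
```

```text
11.0 [0.4539 0.1049 0.2476] yaw 83.29 z [ 0.014 -0.028 -0.999] [ 0.006  0.276  1.792 -0.033  1.06   0.138] [111.7 -18.4  24.3]
green [ 241   57   41   45 1413] [260.6  79. ] [0.4497 0.2174 0.051 ] [0.4297 0.2198 0.051 ] [0.4716 0.2149 0.051 ]
```

View pics/w5.png

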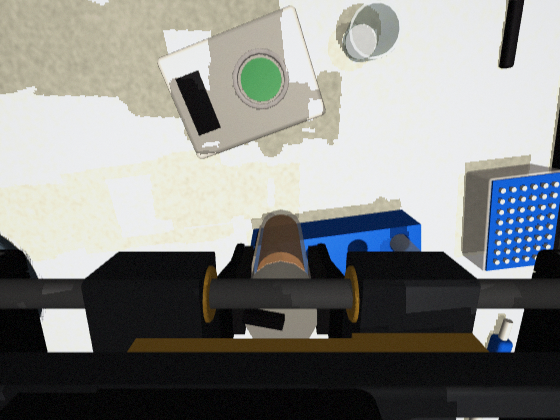

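The glass is at pixel (260,79), which gives (0.450, 0.217) and matches the fixed cameras, with a 42 mm diameter. Moving over it.

Request:
play_rows --commands '[{"x": 22,"y": -3,"z": 0,"spin": 0},{"x": 22,"y": -3,"z": 0,"spin": 0},{"x": 22,"y": -4,"z": 0,"spin": 0},{"x": 18,"y": -3,"z": 0,"spin": 0},{"x": 12,"y": -2,"z": 0,"spin": 0},{"x": 6,"y": -1,"z": 0,"spin": 0},{"x": 0,"y": 0,"z": 0,"spin": 0},{"x": 0,"y": 0,"z": 0,"spin": 0}]'

```text
time: 11.85
position: [0.4395, 0.2178, 0.2432]
tool_rot: [0.745, 0.667, -0.007, 0.011]
ft_force: [-0.1, -0.3, 0.1]
grip_width: 0.0301
```

```bash
python3 s.py
python3 - <<'E'
from h import *
o=robot.get_obs()
for n in ['scene','side']:
  p=cams.camera(n); C=T(p); u=proj(p,C,np.append(o['position'][:2],o['position'][2]-.03)); c=u.astype(int); print(n,u,c)
  cv2.imwrite(f'pics/{n}6.png',cv2.resize(p['img'][c[1]-60:c[1]+60,c[0]-70:c[0]+70],None,fx=5,fy=5,interpolation=cv2.INTER_CUBIC)[:,:,::-1])
  # predicted
  for z in [.0655,]: 
    f=proj(p,C,np.append(o['position'][:2],o['position'][2]-.0655)); t=proj(p,C,np.append(o['position'][:2],o['position'][2]-.0655+.09)); print('pred foot',(f-c+[70,60])*5,'pred cap base',(t-c+[70,60])*5)
E
```

```text
11.85 [0.4395 0.2178 0.2432] yaw 83.71 z [ 0.005 -0.026 -1.   ] [ 0.249  0.323  1.732 -0.03   1.088  0.372] [ 1.2  9.3 23.2]
scene [387.907826   193.62284388] [387 193]
pred foot [336.70602145 376.90524829] pred cap base [384.16649943 180.52010913]
side [304.87492577 199.16717383] [304 199]
pred foot [349.67940786 373.01358281] pred cap base [361.92006287 184.84299498]
```

View pics/scene6.png

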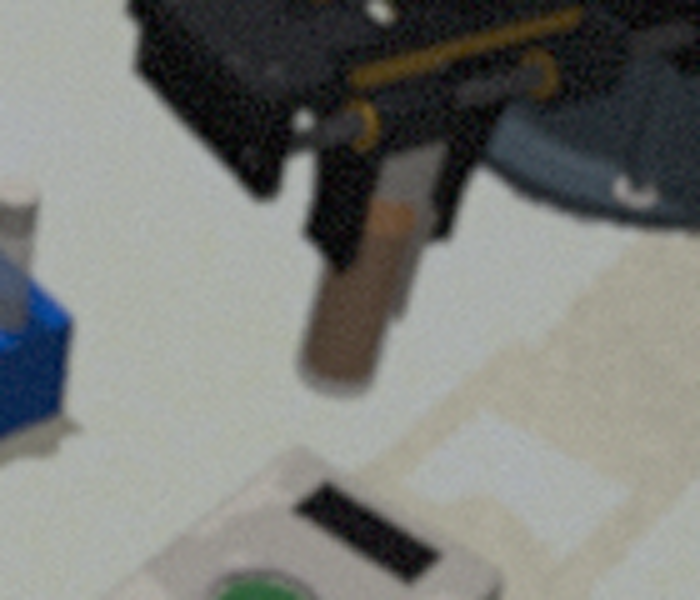

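View pics/side6.png

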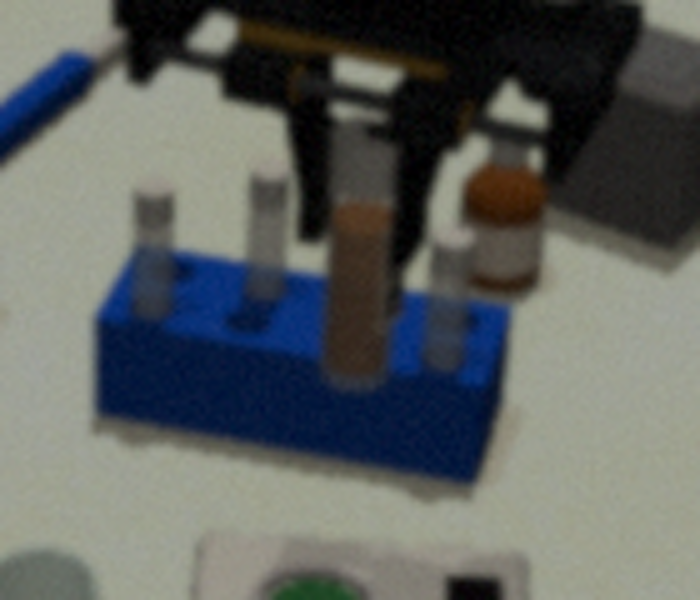

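Request:
play_rows --commands '[{"x": 0,"y": 5,"z": 5,"spin": 0},{"x": 0,"y": 5,"z": 10,"spin": 0},{"x": 1,"y": 0,"z": 15,"spin": 0},{"x": 1,"y": 0,"z": 18,"spin": 0},{"x": 0,"y": 0,"z": 18,"spin": 0},{"x": 0,"y": 0,"z": 13,"spin": 0},{"x": 0,"y": 0,"z": 5,"spin": 0},{"x": 0,"y": 0,"z": 0,"spin": 0}]'

```text
time: 12.75
position: [0.4552, 0.2122, 0.1526]
tool_rot: [0.747, 0.664, -0.006, 0.012]
ft_force: [-0.1, -1.4, -0.6]
grip_width: 0.0298
```

```bash
cat > v.py <<'E'
from h import *
import sys
o=robot.get_obs()
for n in ['scene','side']:
  p=cams.camera(n); C=T(p); c=proj(p,C,np.array([.4495,.2173,.10])).astype(int)
  P=lambda X:((proj(p,C,np.array(X))-c+[40,50])*6+2.5).round(1)
  a=cv2.resize(p['img'][c[1]-50:c[1]+50,c[0]-40:c[0]+60],None,fx=6,fy=6,interpolation=cv2.INTER_CUBIC)[:,:,::-1].copy()
  fz=o['position'][2]-.0655; g=[.4495,.2173]
  # ideal: tube outline centred over glass at foot height fz
  th=np.linspace(0,2*np.pi,40)
  for z in (fz,):
    pts=np.array([P([g[0]+.015*np.cos(t),g[1]+.015*np.sin(t),z]) for t in th]).astype(np.int32); cv2.polylines(a,[pts],True,(0,255,255),1)
  pts=np.array([P([g[0]+.021*np.cos(t),g[1]+.021*np.sin(t),.051]) for t in th]).astype(np.int32); cv2.polylines(a,[pts],True,(0,0,255),1)
  for s in (0,):
    cv2.line(a,tuple(P(g+[fz]).astype(int)),tuple(P(g+[fz+.09]).astype(int)),(0,255,255),1)
  cv2.imwrite(f'pics/{n}{sys.argv[1]}.png',a); print(n,'foot z',fz,P(g+[fz]),P(g+[fz+.09]), 'px/mm', (P([g[0]+.001]+[g[1],fz])-P(g+[fz])).round(2),(P([g[0],g[1]+.001,fz])-P(g+[fz])).round(2))
E
python3 s.py; python3 v.py 7
```

```text
12.75 [0.4552 0.2122 0.1526] yaw 83.28 z [ 0.006 -0.027 -1.   ] [ 0.23   0.471  1.803 -0.036  0.868  0.371] [  2.6  -6.1 -67.6]
scene foot z 0.0870988720753002 [236.7 332.9] [283.9 130.6] px/mm [-2.4  1.2] [2. 2.]
side foot z 0.0870988720753002 [243.9 333.5] [256.2 127.3] px/mm [-2.6 -0.6] [-0.7  1.6]
```

View pics/scene7.png

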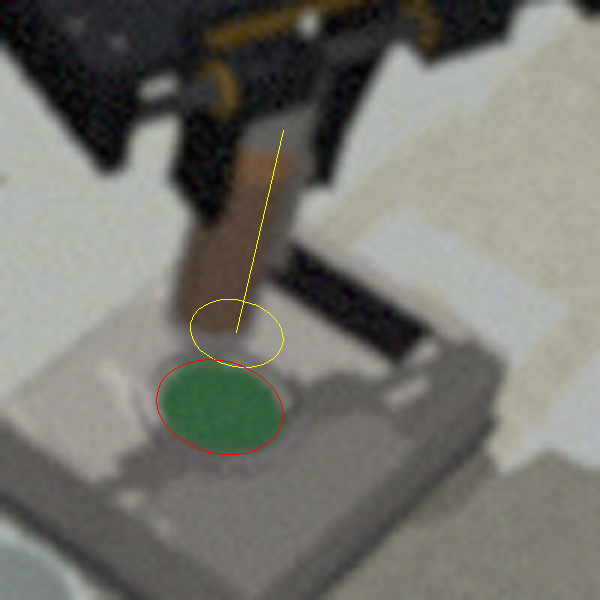

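View pics/side7.png

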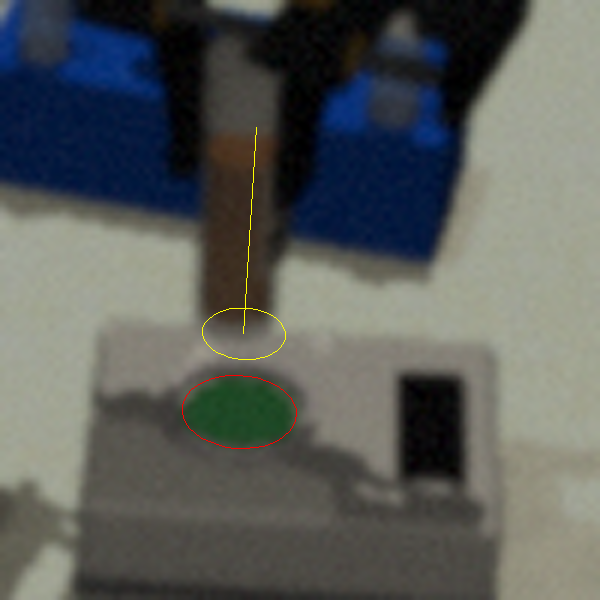

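In both views the foot is up-left of the ideal ellipse: about (212,328) against (237,333) in the scene view. That agrees with the TCP offset. Correcting it.

Request:
play_rows --commands '[{"x": 3,"y": -3,"z": 0,"spin": 0},{"x": 2,"y": -3,"z": 3,"spin": 0},{"x": 0,"y": 0,"z": 4,"spin": 0},{"x": 0,"y": 0,"z": 4,"spin": 0},{"x": 0,"y": 0,"z": 3,"spin": 0},{"x": 0,"y": 0,"z": 0,"spin": 0},{"x": 0,"y": 0,"z": 0,"spin": 0}]'

```text
time: 13.55
position: [0.4515, 0.219, 0.1405]
tool_rot: [0.747, 0.665, -0.003, 0.014]
ft_force: [-0.3, 0.1, -0.9]
grip_width: 0.0296
```

```bash
python3 s.py
```

```text
13.55 [0.4515 0.219  0.1405] yaw 83.32 z [ 0.014 -0.025 -1.   ] [ 0.246  0.488  1.82  -0.037  0.827  0.387] [ -3.8  -1.  -79.5]
```

Request:
play_rows --commands '[{"x": -1,"y": -1,"z": 3,"spin": 0},{"x": -1,"y": -1,"z": 3,"spin": 0},{"x": 0,"y": 0,"z": 3,"spin": 0},{"x": 0,"y": 0,"z": 2,"spin": 0},{"x": 0,"y": 0,"z": 0,"spin": 0},{"x": 0,"y": 0,"z": 0,"spin": 0}]'

```text
time: 14.15
position: [0.4494, 0.2166, 0.1284]
tool_rot: [0.747, 0.665, -0.003, 0.014]
ft_force: [0.5, 0.4, 0.6]
grip_width: 0.0295
```

```bash
python3 s.py; python3 v.py 8
```

```text
14.15 [0.4494 0.2166 0.1284] yaw 83.3 z [ 0.014 -0.025 -1.   ] [ 0.242  0.506  1.837 -0.039  0.792  0.386] [ -1.5   1.  -91.6]
scene foot z 0.0628968609690683 [225.1 382.6] [270.5 188. ] px/mm [-2.3  1.1] [2.  1.9]
side foot z 0.0628968609690683 [240.8 386. ] [252.8 184.6] px/mm [-2.6 -0.6] [-0.7  1.6]
```

View pics/scene8.png

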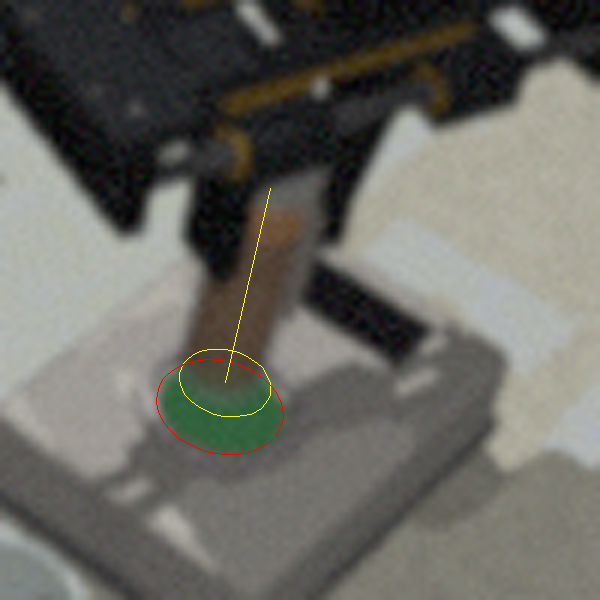

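View pics/side8.png

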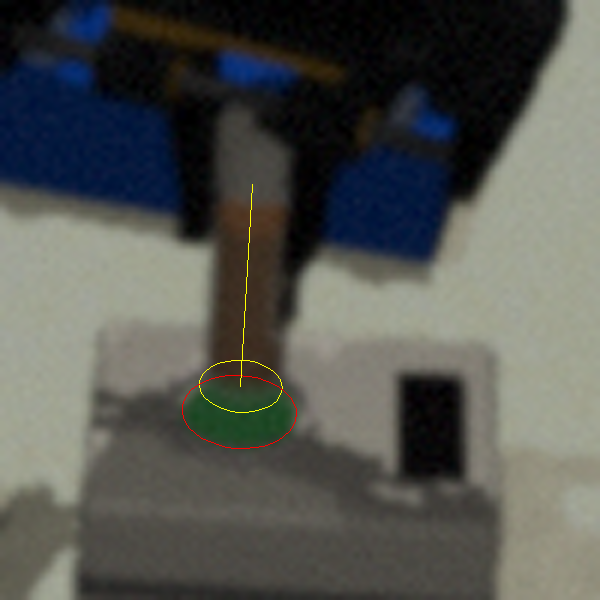

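In both views the foot is inside the ideal ellipse within about 2 mm, and the cap boundary (side row ~205, predicted 204) confirms the foot is about 12 mm above the glass. One small trim, then settle.

Request:
play_rows --commands '[{"x": 1,"y": 1,"z": 1,"spin": 0},{"x": 0,"y": 0,"z": 0,"spin": 0},{"x": 0,"y": 0,"z": 0,"spin": 0},{"x": 0,"y": 0,"z": 0,"spin": 0},{"x": 0,"y": 0,"z": 0,"spin": 0}]'

```text
time: 14.75
position: [0.451, 0.2177, 0.1278]
tool_rot: [0.747, 0.665, -0.003, 0.014]
ft_force: [-0.2, -0.6, -0.6]
grip_width: 0.0297
```

```bash
python3 s.py; python3 v.py 9
python3 - <<'E'
import cv2,numpy as np
a=cv2.imread('pics/scene9.png')[300:460,130:310]; b=cv2.imread('pics/side9.png')[300:460,150:330]
c=np.hstack([a,b]); c=cv2.resize(cv2.convertScaleAbs(c,alpha=1.8,beta=-30),None,fx=2.2,fy=2.2); cv2.imwrite('pics/z9.png',c)
from h import *
print(robot.get_obs()['joint_velocities'].round(3))
E
```

```text
14.75 [0.451  0.2177 0.1278] yaw 83.31 z [ 0.015 -0.025 -1.   ] [ 0.243  0.508  1.833 -0.039  0.792  0.387] [ -2.7  -0.4 -92.2]
scene foot z 0.06225959503439149 [224.8 383.8] [270.2 189.5] px/mm [-2.3  1.2] [2. 2.]
side foot z 0.06225959503439149 [240.8 387.3] [252.7 186. ] px/mm [-2.7 -0.5] [-0.8  1.7]
[ 0.001 -0.002  0.002 -0.     0.002 -0.001]
```

View pics/z9.png

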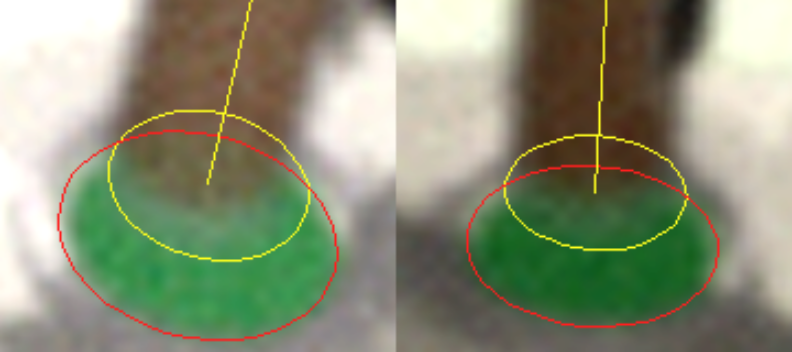

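The pale lower rim seems to end a few millimetres above the predicted foot ellipse. I'll calibrate this against the first picture, where the foot stood at z=0.

Run:
```python
from h import *
out=[]
th=np.linspace(0,2*np.pi,60)
for n in ['scene','side']:
  p=cams.camera(n);C=T(p)
  for im,g,z in [(cv2.imread(f'pics/{n}0.png'),[.5205,-.3215],0.),(p['img'][:,:,::-1],[.4505,.2175],.0623)]:
    c=proj(p,C,np.array(g+[z+.055])).astype(int); S=9
    a=cv2.resize(im[c[1]-32:c[1]+32,c[0]-20:c[0]+20],None,fx=S,fy=S,interpolation=cv2.INTER_CUBIC); a=cv2.convertScaleAbs(a,alpha=1.5,beta=-20)
    P=lambda X:((proj(p,C,np.array(X))-c+[20,32])*S+S/2)
    for h in (0,.092,.115):
      pts=np.array([P([g[0]+.015*np.cos(t),g[1]+.015*np.sin(t),z+h]) for t in th]).astype(np.int32); cv2.polylines(a,[pts],True,(0,255,255),1)
    out.append(a)
cv2.imwrite('pics/cmp.png',cv2.resize(np.hstack(out),(800,320)) if 0 else np.hstack([cv2.resize(x,(200,320)) for x in out]))
cv2.imwrite('pics/cmpA.png',np.hstack(out[:2])); cv2.imwrite('pics/cmpB.png',np.hstack(out[2:]))
```

```text
(no output)
```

View pics/cmpA.png

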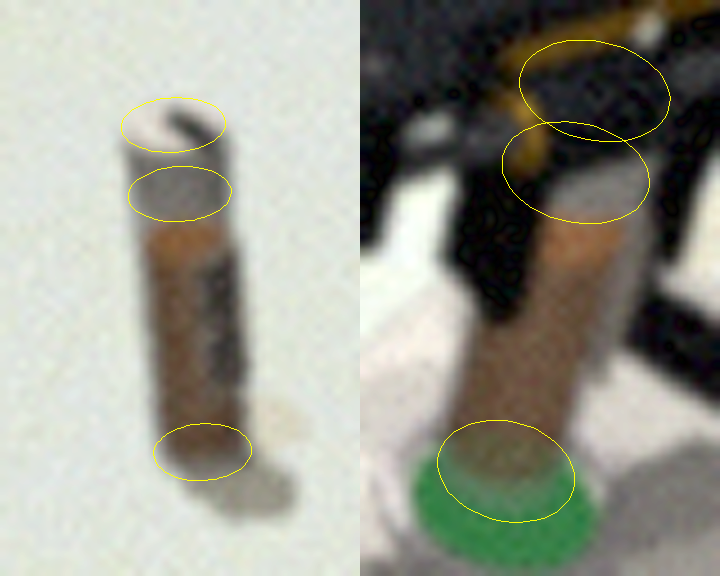

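View pics/cmpB.png

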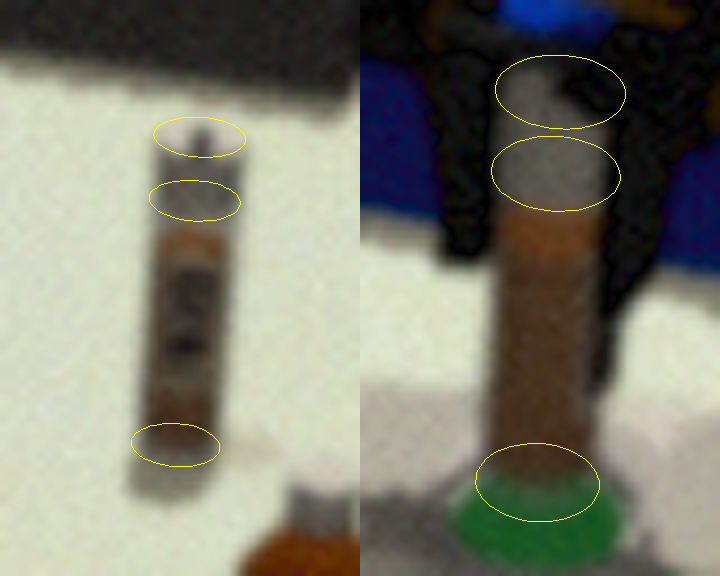

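Relative to the first picture, lateral placement matches in both views (scene foot centre 505 vs 506, side 540 vs 537). The foot may be 0–4 mm higher than predicted, so I'll lower it 2 mm.

Request:
play_rows --commands '[{"x": 0,"y": -1,"z": 1,"spin": 0},{"x": 0,"y": 0,"z": 1,"spin": 0},{"x": 0,"y": 0,"z": 0,"spin": 0},{"x": 0,"y": 0,"z": 0,"spin": 0},{"x": 0,"y": 0,"z": 0,"spin": 0},{"x": 0,"y": 0,"z": 0,"spin": 0},{"x": 0,"y": 0,"z": 0,"spin": 0}]'

```text
time: 15.65
position: [0.4499, 0.2177, 0.1255]
tool_rot: [0.747, 0.665, -0.003, 0.014]
ft_force: [-0.7, 0.1, 0.1]
grip_width: 0.0296
```

```bash
python3 s.py; python3 v.py 10
python3 - <<'E'
from h import *
for n in ['scene','side']:
    p=cams.camera(n); C=T(p)
    for t,z in [('beaker',.03),('bottle',.045)]:
        r=nets.outline_of(p,t)
        if r:
            ys,xs=np.where(r[0]['region']); print(t,at_z(p,C,((xs.min()+xs.max())/2,(ys.min()+ys.max())/2),z).round(3))
save(p,'side10f')
E
```

```text
15.65 [0.4499 0.2177 0.1255] yaw 83.31 z [ 0.014 -0.025 -1.   ] [ 0.244  0.511  1.837 -0.039  0.785  0.388] [ -2.7   0.8 -94.5]
scene foot z 0.05998906767700579 [223.8 388.4] [269.  194.7] px/mm [-2.4  1.1] [1.9 1.9]
side foot z 0.05998906767700579 [240.5 392.2] [252.4 191.3] px/mm [-2.7 -0.6] [-0.7  1.6]
beaker [0.562 0.248 0.03 ]
bottle [ 0.445 -0.158  0.045]
beaker [0.568 0.244 0.03 ]
bottle [ 0.441 -0.171  0.045]
```

View pics/side10f.png

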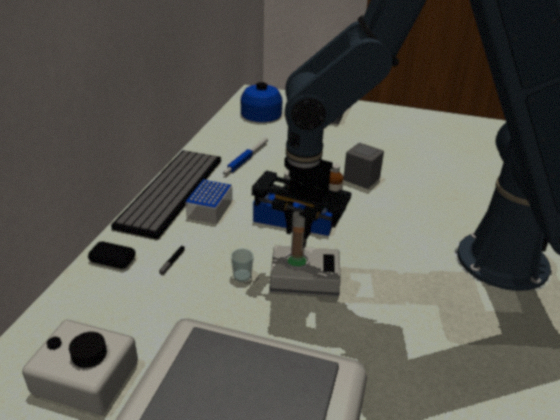

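View pics/scene10.png

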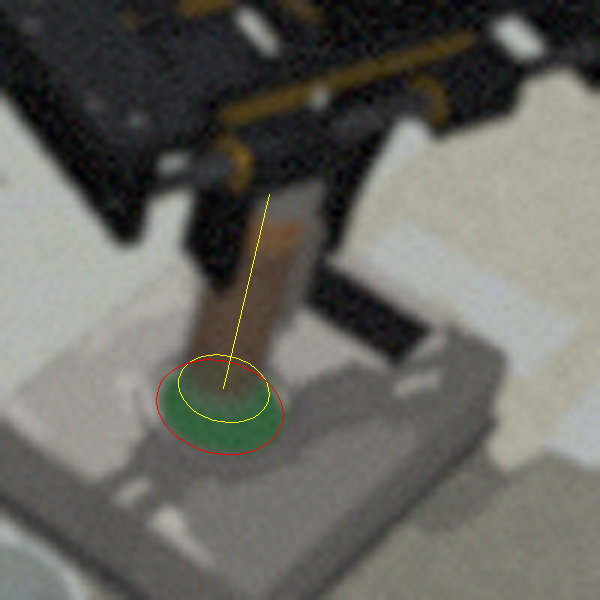

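The tube is held upright over the glass, with its foot near (225,388) inside the glass outline, and the other things haven't moved. Handing in.

```bash
python3 -c "
from rig import robot
print(robot.hand_in())"
```

```text
the job is handed in; nothing more can be done
None
```

I carried out both check-in steps and handed the job in at about 16 s of the 48 s allowed. It reported no verdict, so these are my own measurements.

**Scanner:** I gripped the tube at 20 N, lifted it about 1 cm and turned its label by about 59°. I then held it still for about 1.4 s. The tube stood about 115 mm out from the window and 10 mm to one side. The label pointed within roughly 10° of square. Two measurements of its direction differed by 6°; both were inside the 20° limit.

**Carry:** I lifted the foot to at least 16 cm and took the tube over the rack, whose tubes reach 13 cm.

**Reader:**
- **Centring:** the last tool position was within about 1 mm of the glass centre in each direction. The foot in the images agreed to about 2 mm.
- **Height:** the foot is about 9 mm above the glass by the tool height. The image comparison suggested it could be up to about 5 mm higher, which is still inside the 3 to 20 mm limit.
- **Tilt:** the tool leaned about 0.03 rad, and the tube looked vertical in both views.
- **Grip and contact:** the finger opening read 29.6 mm, so the tube was still gripped, and the force readings showed no sign of contact.

**Other things on the bench:** they looked unmoved in the last picture. The bottle's estimate shifted 17 mm in the side view, where the gripper partly hid it. It was unchanged in the scene view.

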